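# Re-stand a tipped reagent bottle in its bottle lane and close the row up

## Task

One reagent bottle has tipped over in the steel bottle lane. There is no room to turn it there, so lift it out, put it down on the clear bench, take a fresh hold and stand it upright in its gap between the two bottles that still stand. Then slide the end stop up until the three bottles stand snugly in a row; the bottle is glass, so set it down without dropping it, keep the other two standing in the lane and leave the things around alone.

Things in the scene. Friction and masses are not known exactly. Their poses are not given: they have to be found in the camera images.
- lane: The bottle lane, fixed to the bench: a stainless tray 356 mm long (its y) and 76 mm wide (its x). Origin on the bench under its centre. Its floor is 4 mm above the bench; lips along both long sides, inner faces at x = -35 and +35 mm, are 12 mm high above the bench. A fixed end plate 78 mm high has its inner face at y = +175 mm. A guide rod for the end stop runs along the back, outside the lip at x = +47 mm, no higher than 15 mm.
- end_stop (a joint): Travel of the end stop along the lane in m, 0 (far from the row) to 0.135, growing towards the fixed end plate (lane +y). The flat face of its 66 mm wide, 76 mm high plate is at lane y = -0.125 + value. It slides with about 2 N of friction and stays where it is left; pushing all three bottles along ahead of it takes up to about 12 N. With all three bottles standing in one row against the end plate it meets the row at about 0.123.
- stop_grip (a point): Centre of the black plastic grip on top of the end stop, 22 mm behind the face of the plate and 78 mm above the bench. The grip measures 36 mm across the lane (x), 22 mm along it (y) and 32 mm high (z, 62 to 94 mm above the bench). Axes as the lane's.
- fallen_center (a point): The tipped bottle, at its centre, half-way along: a reagent bottle of 57 mm diameter and 114 mm length, about 0.2 kg, clear glass with a ribbed black cap. z is its own axis from the base (57 mm from here) to the cap's top (57 mm). The body is straight from the base to 28 mm above this point, then shoulders in; the cap is 40 mm in diameter and takes the last 21 mm. It lies on the floor of the lane between the other two, cap towards the fixed end plate.
- tall_center (a point): A standing bottle in the lane, at its centre: the largest of the three, clear glass, 64 mm in diameter and 131 mm high with its 44 mm cap. z is up along its axis.
- short_center (a point): The other standing bottle in the lane, at its centre: clear glass, 56 mm in diameter and 114 mm high with its 40 mm black cap. z is up along its axis. Which of the two stands at the end plate and which by the end stop varies.
- plastic_bottle: Bystander, fixed: white plastic screw-cap bottle, 60 mm in diameter, 106 mm high, standing behind the right end of the lane. Origin under its centre.
- wash_bottle: Bystander: white wash bottle with a bent spout, 65 mm wide, 214 mm high, at the right. Origin at its base.
- bench_timer: Bystander: flat bench timer, 58 x 66 x 20 mm, on the bench near the robot. Origin under its centre.
- paper_tape: Bystander, fixed: roll of paper tape lying flat, 90 mm in diameter, 18 mm high. Origin under its centre.
- beaker_b: Glass beaker with a tube hanging into it, fixed, 113 mm wide and 119 mm high; origin under its centre. The bench to its right (-y) is the clear place: free of things from 80 to 310 mm to the right of this point and up to 550 mm ahead of the robot (x), with the paper tape behind it and, from 561 mm ahead and more than 205 mm to the right, the 113 mm high pump.
Not all that is in view belongs to the job. What is shaped like the part that bears short_center but pink is not meant.

How it is judged (in metres and radians):
On the way, in this order (a step that is already met when the one before it is completed fails the run):
1. the tipped bottle has been lifted out of the lane, put down on the bench and let go (height (world z) of fallen_center below 0.07 m and contact force between fallen_bottle and lane below 0.01 N and linear speed of fallen_bottle below 0.03 m/s and (x of fallen_center in the frame of lane above 0.085 m or x of fallen_center in the frame of lane below -0.085 m or y of fallen_center in the frame of lane above 0.22 m or y of fallen_center in the frame of lane below -0.22 m) and contact force between fallen_bottle and the fingers below 0.05 N), for 0.2 s.
2. it stands upright in the lane (angle between fallen_center's own z axis and vertical below 0.1 rad and x of fallen_center in the frame of lane between -0.015 and 0.015 m and height (world z) of fallen_center between 0.055 and 0.066 m and y of fallen_center in the frame of lane between -0.12 and 0.15 m), for 0.2 s.
At the end, for the whole second after the job is handed in: All three bottles stand upright (within 0.1 rad) on the lane's floor, within 15 mm of its centre line, the one that had tipped in the middle; the end stop is closed up to the row (joint above 0.113: at most about 10 mm of play in all); all is released and at rest (all of step 2 and angle between each of tall_center, short_center's own z axis and vertical below 0.1 rad and x of tall_center in the frame of lane between -0.015 and 0.015 m and x of short_center in the frame of lane between -0.015 and 0.015 m and y of fallen_center in the frame of lane between 0.06 and 0.11 m and height (world z) of tall_center between 0.063 and 0.075 m and height (world z) of short_center between 0.055 and 0.066 m and value of joint end_stop above 0.113 m and linear speed of fallen_bottle below 0.02 m/s); the robot touches nothing.
It fails at once if the glass bottle is let go more than about 3 cm above where it could stand (dropped) (height (world z) of fallen_center above 0.095 m and contact force between fallen_bottle and anything else below 0.001 N).
It fails at once if one of the standing bottles in the lane is knocked over (angle between any of tall_center, short_center's own z axis and vertical above 0.45 rad).
It fails at once if a thing standing nearby (wash bottle, timer) is pushed away or knocked over (distance of any of wash_bottle, bench_timer from where it was at the start of the episode above 0.03 m or angle between any of wash_bottle, bench_timer's own z axis and vertical above 0.4 rad).
It also fails if it takes over 72 s, if anything falls off the work surface, if the arm or the gripper's body presses on something with over 40 N, if the wrist force passes 120 N, or if a joint passes its speed limit or range.

## Robot

A 6-joint arm with a two-finger parallel gripper is mounted at the origin on a cart in front of the work surface, level with it; the furniture and walls round the work are solid. World frame = base frame: x ahead of the robot, y to its left, z up, the work surface at z = 0. Lengths are in m, angles in degrees, forces in N, time in s.
With the tool pointing down it reaches from about 0.4 to 0.825 m from the base axis. Payload 7 kg.
Tool frame: the origin (TCP) lies midway between the tips of the shut fingers; the grasp point (between the pads) lies 19 mm behind it; z points along the fingers, y is the line along which they close (so a half turn about z gives the same grasp; the last joint's range is limited). The gripper opens to 88 mm and grips with 3 to 60 N. Pads are 19 mm wide; open, the fingers measure 130 mm over their backs; the gripper's body (78 mm by 193 mm) begins 47 mm behind the grasp point.
Start: joints at [93.169, 20.546, 0.682, 0, -70.136, -16.507], TCP at [0.156, 0.657, 0.227] pointing down, gripper open.
Joint ranges: [-176.03, 176.03], [-82.01, 121.73], [-58.28, 71.71], [-173.87, 95.51], [-174.79, -0.11], [-173.66, 173.66]. Speed limits (degrees/s): [136.94, 136.94, 172.46, 180, 180, 180].

## Interface

Orientations are given as a 3x3 rotation matrix whose columns are the frame's x, y, z axes.
In Python, from rig import robot gives the robot as it stands. Calls block until the motion is done:
- robot.goto(position, orientation): joint-space move of the TCP to a pose.
- robot.servo_line(position, ori=None, speed=0.15): straight line of the TCP; ori=None keeps the orientation; speed is the mean speed in m/s.
- robot.movej(angles): joint-space move.
- robot.move_gripper(opening): opening from 0.0 (shut) to 1.0 (fully open); the grip force is fixed at half the most; returns when the fingers have stopped.
- robot.dwell(seconds).
- robot.ik(position, orientation): joint angles nearest the present ones, or None.
- robot.grab_frame(name): name is "scene" or "side" or "wrist"; returns (picture, depth): 420x560x3 uint8, red, green, blue; 420x560 float32, m along the optical axis (not along the pixel's ray), 0 where there is no reading.
- robot.camera_info(name): a dict with "vfov" (degrees; the focal length in pixels is half the picture's height over the tangent of half this angle, whatever the lens; pixels are square), "cx", "cy" (the principal point, pixels), "k1" (the pictures are not rectified: a ray, as slopes to the right and down, at radius r is drawn at 1 + k1 r^2 times it, then the intrinsics apply), "view" (4x4, takes a point from world to camera coordinates); the wrist camera has in their place "T_tool_cam" (4x4, takes a point from camera to tool coordinates, whose origin is the TCP and whose axes are the flange's). Camera axes: x right, y down, z forward; pixel columns grow to the right and rows downward; lengths in m; the calibration is good to about 2 mm. A picture is of the moment at which its call begins: read the wrist's pose just before it. camera_info takes no time and is no camera call.
A pose or a line that the arm cannot do raises robot.Unreachable and nothing moves.
- robot.job_done(): hands the job in; it is judged then, once.
Readings, each from a call of its own:
- robot.read_t(): time.
- robot.read_qpos(): joint angles.
- robot.read_qvel(): joint speeds.
- robot.read_effort(): joint torques, N m.
- robot.read_position(): TCP position.
- robot.read_tcp_rot(): TCP orientation.
- robot.read_force(): force on the tool from outside, world axes, zero at the start.
- robot.read_ft_torque(): the same for the moment, N m.
- robot.read_grip_width(): opening from 0.0 (shut) to 1.0 (fully open).
- robot.read_finger_force(): force on a finger pad.
Only numpy, scipy, OpenCV 4.12 (cv2) and the standard library are available. Lean on these libraries where they do the work, as an engineer would, in place of code of your own. Each camera call takes 0.05 s, during which the arm holds its last target. There are 200 camera calls.

## Working session

There is one attempt and no reset: what is moved stays moved. The work goes in short steps, each a Python script; the robot and the scene stay as the last script left them, time stands still between calls to the robot, and variables do not carry over. Pictures are saved under pics/ and viewed, at most 10 in all, crops included, and the job is handed in when it is done.

```bash
mkdir -p pics; ls; cat > h.py <<'E'
import numpy as np, cv2
from rig import robot
def K(n):
    c=robot.camera_info(n); f=210/np.tan(np.radians(c['vfov'])/2); return c,f
def grab(n):
    if n=='wrist':
        p=np.array(robot.read_position());R=np.array(robot.read_tcp_rot())
        T=np.eye(4);T[:3,:3]=R;T[:3,3]=p
        im,d=robot.grab_frame(n); c,f=K(n); return im,d,T@np.array(c['T_tool_cam'])
    im,d=robot.grab_frame(n); c,f=K(n); return im,d,np.linalg.inv(np.array(c['view']))
def rays(n,uv):
    c,f=K(n); uv=np.asarray(uv,float).reshape(-1,1,2)
    M=np.array([[f,0,c['cx']],[0,f,c['cy']],[0,0,1.]])
    s=cv2.undistortPoints(uv,M,np.array([c['k1'],0,0,0,0.]))[:,0]
    return np.c_[s,np.ones(len(s))]
def plane(n,C,uv,z):
    r=rays(n,uv)@C[:3,:3].T; o=C[:3,3]; return o+r*((z-o[2])/r[:,2])[:,None]
def cloud(n,C,d):
    v,u=np.mgrid[0:420,0:560]; r=rays(n,np.c_[u.ravel(),v.ravel()])
    P=(r*d.reshape(-1,1))@C[:3,:3].T+C[:3,3]; P[d.ravel()<=0]=np.nan
    return P.reshape(420,560,3)
def save(name,im): cv2.imwrite('pics/'+name,im[:,:,::-1])
E
python3 - <<'E'
from h import *
for n in('scene','side','wrist'):
    im,d,C=grab(n); save(n+'0.png',im); np.savez('pics/%s0.npz'%n,im=im,d=d,C=C); print(n,C.round(3).tolist(),K(n)[1])
E
```

```text
pics
scene [[0.809, -0.445, 0.384, -0.086], [-0.587, -0.591, 0.553, -0.878], [-0.019, -0.673, -0.739, 1.239], [0.0, 0.0, 0.0, 1.0]] 522.3933672187535
side [[0.889, -0.221, 0.401, -0.124], [-0.457, -0.399, 0.795, -1.209], [-0.016, -0.89, -0.455, 0.766], [0.0, 0.0, 0.0, 1.0]] 516.981797301506
wrist [[-0.23, -0.926, -0.299, 0.237], [-0.973, 0.219, 0.068, 0.638], [0.003, 0.307, -0.952, 0.383], [0.0, 0.0, 0.0, 1.0]] 327.08853208029336
```

```bash
python3 -c "
import cv2,numpy as np
a=cv2.imread('pics/scene0.png');b=cv2.imread('pics/side0.png');cv2.imwrite('pics/c0.png',cv2.resize(np.vstack([a,b]),None,fx=.7,fy=.7))"
```

```text
(no output)
```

View pics/scene0.png

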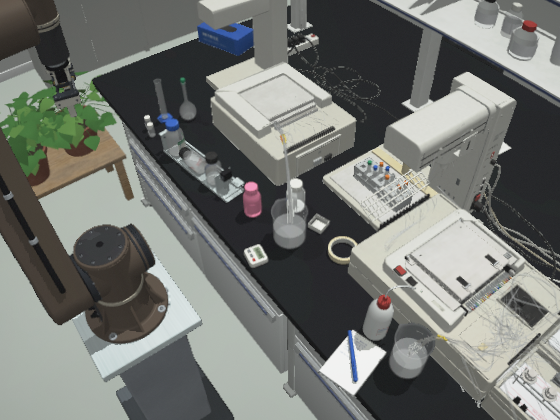

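View pics/side0.png

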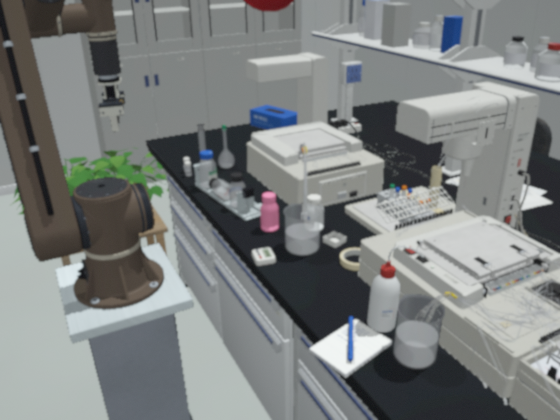

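The scene shows the lane at about (165–240, 140–195). The blue-capped bottle (172,130) is at the end plate, the fallen one lies around (190,153), and the black-capped short bottle (212,162) is beside the end stop (225,175). The beaker is at (290,225), the timer at (256,256), the tape at (343,248) and the pink decoy at (252,200).

```bash
python3 - <<'E'
from h import *
z=np.load('pics/scene0.npz');C=z['C'];P=cloud('scene',C,z['d'])
for nm,uv,h in [('tallcap',(173,125),.135),('short cap',(212,158),.118),('grip',(224,173),.09),('beaker base',(290,238),0),('timer',(256,256),.02),('tape',(343,248),.01),('lane near corner R',(238,199),.012),('plast',(297,186),.1),('pink',(251,188),.11),('washcap',(384,300),.2)]:
    print(nm,plane('scene',C,[uv],h)[0].round(3),P[uv[1],uv[0]].round(3))
for n in('scene','side'):
    im=cv2.imread(f'pics/{n}0.png'); 
    c=im[100:220,130:260] if n=='scene' else im[140:230,170:280]
    cv2.imwrite(f'pics/{n}c.png',cv2.resize(c,None,fx=6 if n=='side' else 5,fy=6 if n=='side' else 5,interpolation=2))
E
```

```text
tallcap [0.424 0.467 0.135] [0.423 0.464 0.137]
short cap [0.452 0.259 0.118] [0.45  0.253 0.124]
grip [0.46  0.203 0.09 ] [0.457 0.197 0.096]
beaker base [ 0.512 -0.076  0.   ] [ 0.483 -0.116  0.061]
timer [ 0.383 -0.084  0.02 ] [ 0.383 -0.083  0.018]
tape [ 0.61  -0.208  0.01 ] [ 0.617 -0.202 -0.001]
lane near corner R [0.469 0.146 0.012] [0.474 0.155 0.002]
plast [0.604 0.01  0.1  ] [0.599 0.004 0.107]
pink [0.481 0.079 0.11 ] [0.48  0.077 0.112]
washcap [ 0.479 -0.486  0.2  ] [ 0.495 -0.475  0.171]
```

View pics/scenec.png

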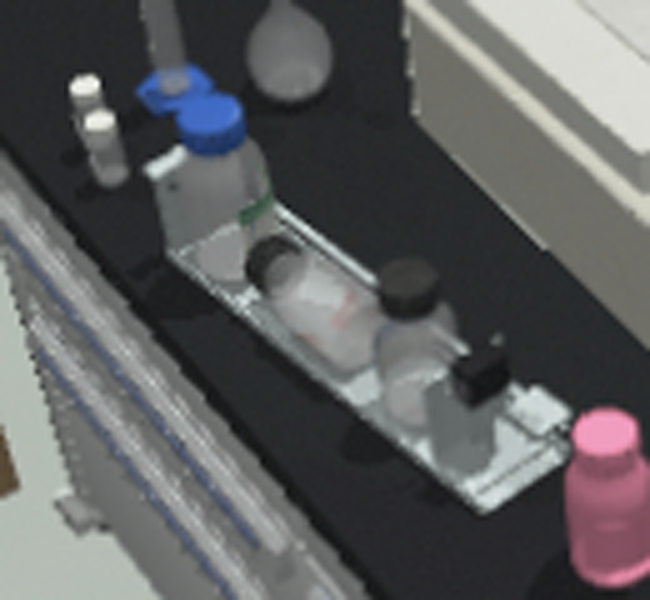

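The crop confirms it: the blue-capped tall bottle stands at the end plate, the fallen bottle has its cap towards the plate, and the short bottle is by the stop. I'll look from above with the wrist camera next, and check reach at the same time.

```bash
cat >> h.py <<'E'
def Rzy(z,y):
    z=np.array(z,float);z/=np.linalg.norm(z);y=np.array(y,float);y-=z*(y@z);y/=np.linalg.norm(y)
    return np.c_[np.cross(y,z),y,z]
def lanedirs(yaw):
    return np.array([np.cos(yaw),np.sin(yaw),0]),np.array([-np.sin(yaw),np.cos(yaw),0])
E
python3 - <<'E'
from h import *
print(np.array(K('wrist')[0]['T_tool_cam']).round(3).tolist(), np.array(robot.read_tcp_rot()).round(2).tolist())
ex,ey=lanedirs(np.radians(8))
for s in(1,-1):
    print('grasp',s,robot.ik([.44,.33,.02],Rzy([0,0,-1],s*ex)),robot.ik([.44,.33,.3],Rzy([0,0,-1],s*ex)))
# bench pick: cap dir a, theta
for th in(25,30,40):
  t=np.radians(th)
  for A in(180,225,135,90,-90,0,45,-45):
    a=np.array([np.cos(np.radians(A)),np.sin(np.radians(A)),0])
    for s in(1,-1):
      for x in(.43,.5):
        R=Rzy(-np.cos(t)*a-[0,0,np.sin(t)],s*np.cross([0,0,1],a))
        p=np.array([x,-.25,.0285])+.02*a+.019*R[:,2]
        q=robot.ik(p,R); q2=robot.ik(p+[0,0,.15],R)
        if q is not None and q2 is not None: print(th,A,s,x,np.round(q))
  for s in(1,-1):
    R=Rzy(np.sin(t)*ey-[0,0,np.cos(t)],s*ex); p=np.array([.43,.37,.081])+.019*R[:,2]
    q=robot.ik(p,R);q2=robot.ik(p+[0,0,.15],R); print('place',th,s,q is not None and np.round(q),q2 is not None)
R=Rzy([0,0,-1],[1,.14,0])
robot.goto([.42,.31,.33],np.array(robot.read_tcp_rot()))
im,d,C=grab('wrist');save('w1.png',im);np.savez('pics/w1.npz',im=im,d=d,C=C);print(robot.read_t())
E
```

```text
[[0.001, -0.952, -0.307, 0.083], [1.0, 0.001, 0.002, -0.001], [-0.001, -0.307, 0.952, -0.158], [0.0, 0.0, 0.0, 1.0]] [[0.97, -0.23, -0.0], [-0.23, -0.97, -0.0], [0.0, 0.0, -1.0]]
grasp 1 [ 57.27938682  21.7406645  -29.11859859   0.         -39.1407369
 130.72061318] [ 57.27938682   6.42264013  -8.39763229   0.         -75.17972757
 130.72061318]
grasp -1 [ 57.27938682  21.7406645  -29.11859859   0.         -39.1407369
 -49.27938682] [ 57.27938682   6.42264013  -8.39763229   0.         -75.17972757
 -49.27938682]
25 180 1 0.43 [ -77.   39.  -42.  -98.  -63. -100.]
25 180 1 0.5 [ -68.   38.  -40. -106.  -61. -103.]
25 180 -1 0.43 [-77.  39. -42. -98. -63.  80.]
25 180 -1 0.5 [ -68.   38.  -40. -106.  -61.   77.]
25 225 1 0.43 [ -60.   40.  -14.  -63.  -78. -125.]
25 225 1 0.5 [ -55.   41.  -10.  -67.  -77. -130.]
25 225 -1 0.43 [-60.  40. -14. -63. -78.  55.]
25 225 -1 0.5 [-55.  41. -10. -67. -77.  50.]
25 90 1 0.5 [ 15.  39. -58.  78. -63. -98.]
25 90 -1 0.5 [ 15.  39. -58.  78. -63.  82.]
25 -90 1 0.43 [ -43.   50.    8.  -42. -100. -124.]
25 -90 1 0.5 [ -40.   52.   16.  -45. -102.
[... 2492 characters left out ...]
[-36.  44.   8. -38. -89.  49.]
40 0 1 0.43 [ -5.  47.  -4.   3. -89. -87.]
40 0 1 0.5 [ -4.  51.   7.   3. -96. -87.]
40 0 -1 0.43 [ -5.  47.  -4.   3. -89.  93.]
40 0 -1 0.5 [ -4.  51.   7.   3. -96.  93.]
40 45 1 0.43 [ 12.  39. -31.  27. -67. -78.]
40 45 1 0.5 [ 11.  43. -21.  27. -72. -75.]
40 45 -1 0.43 [ 12.  39. -31.  27. -67. 102.]
40 45 -1 0.5 [ 11.  43. -21.  27. -72. 105.]
40 -45 1 0.43 [ -22.   48.    8.  -17.  -97. -107.]
40 -45 1 0.5 [ -21.   52.   18.  -19. -103. -111.]
40 -45 -1 0.43 [-22.  48.   8. -17. -97.  73.]
40 -45 -1 0.5 [ -21.   52.   18.  -19. -103.   69.]
place 40 1 [  31.   20.  -19.  -53.  -48. -167.] False
place 40 -1 [ 31.  20. -19. -53. -48.  13.] True
1.8417
```

View pics/w1.png

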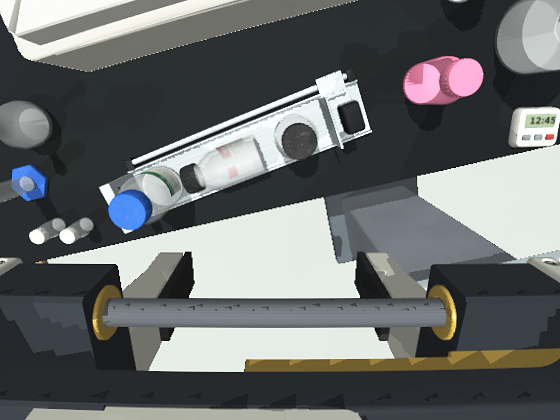

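The wrist view shows the lane running from lower left (blue cap at 130,209) to upper right (black grip at 349,118). The fallen bottle has its cap at (192,178) and base at (263,155), the short cap is at (296,139), and the pink decoy (465,77) and timer (536,127) sit to the right.

```bash
python3 - <<'E'
from h import *
z=np.load('pics/w1.npz');C=z['C'];im=z['im'];P=cloud('wrist',C,z['d'])
for nm,uv,h in [('blue',(130,209),.135),('short',(296,139),.118),('grip',(349,117),.094),('fcapend',(182,181),.0325),('fbase',(263,154),.0325),('front R corner',(372,132),.012),('timer',(535,123),.02),('pinkcap',(462,77),.118),('backR',(352,77),.012)]:
    print(nm,plane('wrist',C,[uv],h)[0].round(3),P[uv[1],uv[0]].round(3))
# metal lane points by height between 8 and 14mm
c=im[50:250,90:390]; save('w1c.png',cv2.resize(c,None,fx=2.6,fy=2.6,interpolation=cv2.INTER_CUBIC))
zz=P[...,2]; m=(zz>.03)&(zz<.15)
# dark caps
hsv=cv2.cvtColor(im,cv2.COLOR_RGB2HSV)
b=cv2.inRange(hsv,(100,120,80),(125,255,255)); n,l,s,ce=cv2.connectedComponentsWithStats(b)
for i in range(1,n):
    if s[i,4]>200: print('blue',s[i],ce[i],plane('wrist',C,[ce[i]],.132)[0].round(4))
E
```

```text
blue [0.429 0.477 0.135] [0.429 0.477 0.135]
short [0.46  0.276 0.118] [0.46  0.276 0.117]
grip [0.468 0.21  0.094] [0.468 0.21  0.094]
fcapend [0.43  0.442 0.032] [0.433 0.436 0.051]
fbase [0.441 0.321 0.032] [0.437 0.323 0.005]
front R corner [0.433 0.164 0.012] [ 0.431  0.16  -0.001]
timer [ 0.395 -0.066  0.02 ] [ 0.395 -0.068  0.018]
pinkcap [0.484 0.089 0.118] [0.484 0.086 0.114]
backR [0.512 0.18  0.012] [0.512 0.18  0.013]
blue [ 12 164  36  37 696] [ 31.73706897 180.94827586] [0.4861 0.577  0.132 ]
blue [ 108  190   44   40 1369] [129.71804237 209.4806428 ] [0.4281 0.4789 0.132 ]
```

View pics/w1c.png

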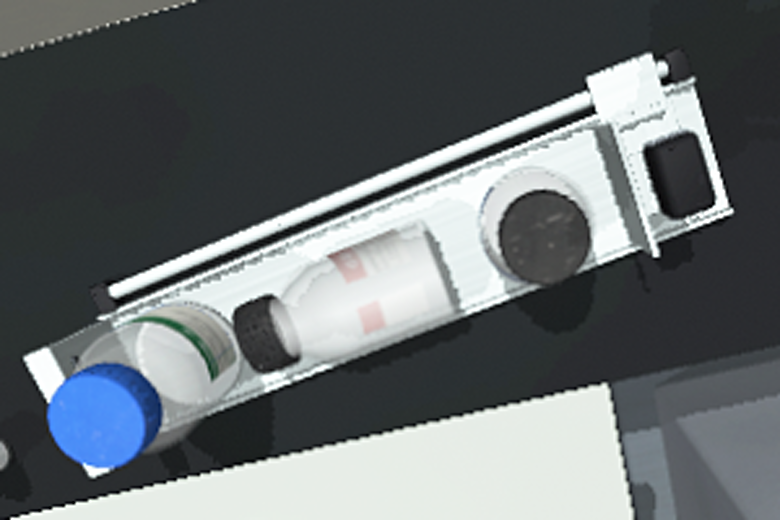

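The crop shows the fallen bottle's cap at crop (268,333) and base edge near (443,268), with the short cap at (544,236). The front lip ends at (732,212) and the rod runs from (120,290) to (585,100).

```bash
python3 - <<'E'
from h import *
z=np.load('pics/w1.npz');C=z['C']
f=lambda u,v,h: plane('wrist',C,[(u/2.6+90-.3,v/2.6+50-.3)],h)[0]
rod=[f(120,290,.012),f(585,100,.012)]
fl=[f(290,377,.012),f(732,212,.012)]
d={'short':f(544,236,.118),'tall':f(106,415,.135),'grip':f(681,173,.094),'fbase':f(443,268,.0325),'fcap':f(240,335,.0325),'fcapmid':f(268,333,.0325),'backR':f(690,80,.012)}
for a in(rod,fl):
    v=a[0]-a[1]; print(a[0].round(4),a[1].round(4),'yaw',np.degrees(np.arctan2(-v[0],v[1])))
for k in d: print(k,d[k].round(4))
v=d['fcapmid']-d['fbase'];print(np.degrees(np.arctan2(-v[0],v[1])),np.linalg.norm(v))
yaw=np.arctan2(*(lambda v:(-v[0],v[1]))(rod[0]-rod[1])); ex,ey=lanedirs(yaw)
for k in d: print(k,(d[k]@ex).round(4),(d[k]@ey).round(4))
print('rod',rod[0]@ex,rod[1]@ex,'front',fl[0]@ex,fl[1]@ex)
E
```

```text
[0.4712 0.5063 0.012 ] [0.5096 0.2319 0.012 ] yaw 7.954415257445064
[0.4003 0.4275 0.012 ] [0.4345 0.1645 0.012 ] yaw 7.415129741746129
short [0.4577 0.2733 0.118 ]
tall [0.4287 0.4764 0.135 ]
grip [0.4682 0.2065 0.094 ]
fbase [0.4435 0.3246 0.0325]
fcap [0.4338 0.4413 0.0325]
fcapmid [0.4313 0.4261 0.0325]
backR [0.507  0.1761 0.012 ]
6.857704239174617 0.1021486138287359
short 0.4911 0.2074
tall 0.4905 0.4125
grip 0.4922 0.1398
fbase 0.4841 0.2602
fcap 0.4907 0.3771
fcapmid 0.4861 0.3623
backR 0.5265 0.1043
rod 0.5367621925159682 0.5367621925159681 front 0.45562346256731634 0.45312750668976315
```

```bash
cat >> h.py <<'E'
YAW=np.radians(7.8); EX,EY=lanedirs(YAW); UP=np.array([0,0,1.])
def L(x,y,z): # lane coords -> world ; origin
    return .4908*EX+.2815*EY+x*EX+y*EY+z*UP
E
python3 - <<'E'
from h import *
z=np.load('pics/scene0.npz');P=cloud('scene',z['C'],z['d'])
m=(P[...,2]>.1)&(P[...,2]<.6)&(P[...,0]>.35)&(P[...,0]<.66)&(P[...,1]>-.35)&(P[...,1]<.05)
for lo in np.arange(.1,.5,.04):
    q=P[m&(P[...,2]>=lo)&(P[...,2]<lo+.04)]
    if len(q): print(round(lo,2),len(q),q.min(0).round(3),q.max(0).round(3))
R=Rzy([0,0,-1],EX); c=L(-.001,.316-.2815,0)
robot.goto(c+[0,0,.2],R); robot.servo_line(c+[0,0,.1],speed=.2); robot.servo_line(c+[0,0,.021],speed=.08)
print('F down',np.round(robot.read_force(),1))
robot.move_gripper(0.0); print(robot.read_grip_width()*88,robot.read_finger_force(),robot.read_t())
robot.servo_line(c+[0,0,.06],speed=.06)
print(np.round(robot.read_force(),1),robot.read_grip_width()*88)
im,d,C=grab('wrist');save('w2.png',im)
E
```

```text
0.1 1302 [ 0.459 -0.35   0.1  ] [0.66  0.038 0.14 ]
0.14 117 [ 0.546 -0.35   0.14 ] [0.659 0.021 0.18 ]
0.18 59 [0.569 0.008 0.18 ] [0.596 0.05  0.216]
F down [-0.   0.1 -0.4]
55.348410587021164 29.975138744339347 5.9167
[ 0.2 -0.3 -3.5] 55.66429168920827
```

View pics/w2.png

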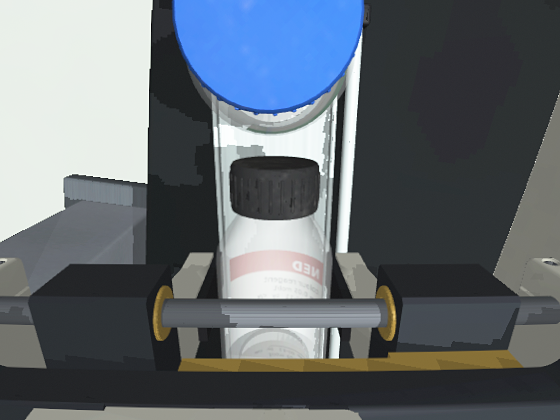

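The fallen bottle sits squarely between the pads, with its cap at (275,188) and clear of the blue-capped tall bottle. The grip is good, so I'm moving it high over to the bench.

```bash
python3 - <<'E'
from h import *
a=np.array([-1,-1,0])/2**.5
p=np.array(robot.read_position()); robot.servo_line([p[0],p[1],.38],speed=.25)
R=Rzy([0,0,-1],-np.cross(UP,a)); b=np.array([.46,-.23,0])
print(robot.ik(b+[0,0,.36],R))
robot.goto(b+[0,0,.36],R); robot.servo_line(b+[0,0,.06],speed=.25)
F0=np.array(robot.read_force()); z=.03
print(F0.round(1), robot.read_grip_width()*88)
while z>.012:
    robot.servo_line(b+[0,0,z],speed=.05); f=np.array(robot.read_force())-F0
    if f[2]>1.5: break
    z-=.002
print('z',z,f.round(1),np.array(robot.read_position()).round(4))
w=robot.read_grip_width(); robot.move_gripper(min(1,w+.06)); robot.dwell(.1); robot.move_gripper(1.0); robot.dwell(.3)
robot.servo_line(b+[0,0,.25],speed=.25)
im,d,C=grab('wrist');save('w3.png',im);np.savez('pics/w3.npz',im=im,d=d,C=C); print(robot.read_t())
E
```

```text
[ -4.6681716    1.69265591  -6.00491206   0.         -82.30243203
 -40.3318284 ]
[-0.  -0.2 -2.3] 55.86321102355453
z 0.015999999999999986 [-3.1  1.7 10.7] [ 0.4603 -0.2301  0.0169]
17.1333
```

View pics/w3.png

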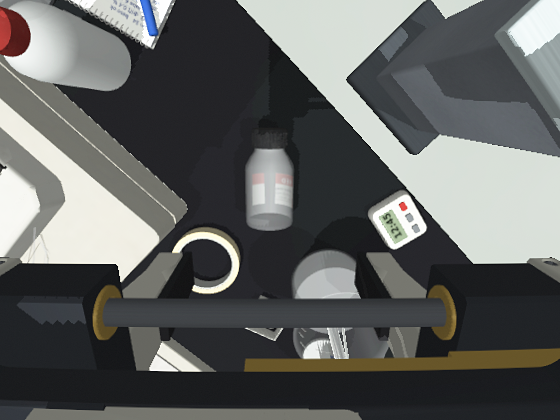

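The bottle lies on the bench at about (269,180), cap at (270,137) pointing away from the fingers. The wash bottle is at upper left, its base near (110,60).

```bash
python3 - <<'E'
from h import *
z=np.load('pics/w3.npz');C=z['C'];im=z['im']
g=lambda u,v,h: plane('wrist',C,[(u,v)],h)[0]
cap=g(270.5,139,.0285);base=g(269.3,222,.0285);w=g(112,62,.03)
ct=g(270.5,130,.045); mid=g(269.8,190,.0285); bb=g(269.3,230,.01)
print(cap.round(4),base.round(4),'mid',mid.round(4),'wash',w.round(3),'captop',ct.round(3),'basefront',bb.round(3))
v=cap-base; ang=np.arctan2(v[1],v[0]);print(np.degrees(ang),np.linalg.norm(v))
m=cv2.inRange(cv2.cvtColor(im,cv2.COLOR_RGB2GRAY)[110:240,200:330],75,255); cnt=max(cv2.findContours(m,0,2)[0],key=cv2.contourArea); x,y,ww,hh=cv2.boundingRect(cnt);print(x+200,y+110,ww,hh)
s=1;t=np.radians(30)
for A in(225,):
  a=np.array([np.cos(np.radians(A)),np.sin(np.radians(A)),0])
  R=Rzy(-np.cos(t)*a-np.sin(t)*UP,s*np.cross(UP,a))
  for back in(0,.06,.12,.18):
    p=mid+.02*a; p[2]=.0285; p=p+.019*R[:,2]-back*R[:,2]; print(back,robot.ik(p,R))
  print(robot.ik(p+[0,0,.15],R))
E
```

```text
[ 0.4284 -0.2648  0.0285] [ 0.5004 -0.1951  0.0285] mid [ 0.4713 -0.2232  0.0285] wash [ 0.49  -0.443  0.03 ] captop [ 0.42  -0.273  0.045] basefront [ 0.513 -0.183  0.01 ]
-135.97125934686198 0.10017773852025491
246 148 47 83
0 [ -53.38384278   36.83129025  -15.28633757  -64.60774304  -71.51228116
 -129.83191224]
0.06 [ -57.7351408    34.43846511  -13.74363212  -60.61614544  -75.79799415
 -132.13397522]
0.12 [ -62.03142268   32.5638946   -11.41871432  -57.08842409  -80.5200744
 -134.22836811]
0.18 [ -66.21745319   31.25514943   -8.32094354  -54.06886749  -85.58545853
 -136.10972937]
[ -66.26245958   19.35863107   -2.70344756  -54.23404356  -95.92661556
 -150.26538944]
```

```bash
cat >> h.py <<'E'
T=np.radians(30); A=np.array([-1,-1,0])/2**.5
RP=Rzy(-np.cos(T)*A-np.sin(T)*UP,np.cross(UP,A))
RL=Rzy(np.sin(T)*EY-np.cos(T)*UP,-EX)   # upright in lane
E
python3 - <<'E'
from h import *
g=np.array([.462,-.231,.0295])+.02*A; p=g+.019*RP[:,2]
robot.goto(p+[0,0,.18],RP); robot.servo_line(p+[0,0,.06],speed=.2); robot.servo_line(p,speed=.08)
print('F',np.round(robot.read_force(),1))
robot.move_gripper(0.0); print(robot.read_grip_width()*88,robot.read_finger_force())
robot.servo_line(p+[0,0,.04],speed=.08); print(np.round(robot.read_force(),1))
robot.servo_line(p+[0,0,.33],speed=.25)
print(robot.read_grip_width()*88,robot.read_t())
# placing reachability
g=L(0,.0585,.004+.057+.02)
for dz in(0,.05,.15,.22,.28): print(dz,robot.ik(g+.019*RL[:,2]+[0,0,dz],RL))
im,d,C=grab('side');save('s4.png',im)
cv2.imwrite('pics/s4c.png',im[60:320,120:460,::-1])
E
```

```text
F [-1.  -0.1 -1.2]
55.28714449245277 29.964401632678346
[-0.2  0.3 -3.9]
55.36080940393516 23.0417
0 [ 42.82367295  19.10683373 -18.10804942 -38.42599677 -41.20978072
  -8.15146414]
0.05 [ 43.64320931  15.02646642 -16.83036279 -34.89794639 -45.10827634
 -13.62052627]
0.15 [ 44.75654203   8.42905363 -12.2107543  -29.55978543 -54.08551264
 -22.58156264]
0.22 [ 45.23176319   5.13120745  -7.45792389 -27.00795552 -60.96401628
 -27.57657646]
0.28 [ 45.50551078   3.16307189  -2.47766836 -25.43522133 -67.08016032
 -31.25999865]
```

View pics/s4.png

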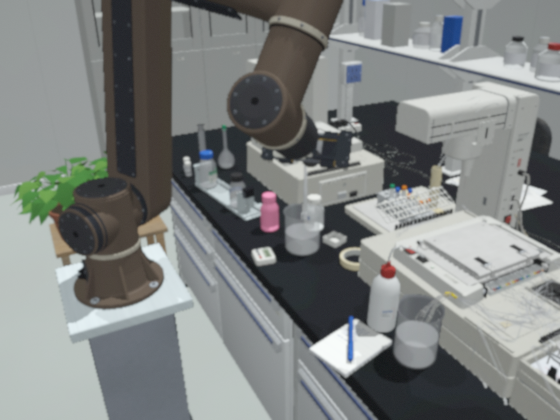

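The side view shows the arm raised over the bench with the bottle hidden behind the wrist. The gripper width confirms it is held, and the two lane bottles and the bystanders are unchanged.

```bash
python3 - <<'E'
from h import *
g=L(0,.0585,.081)+.019*RL[:,2]
robot.goto(g+[0,0,.26],RL); robot.servo_line(g+[0,0,.15],speed=.2)
print(robot.read_grip_width()*88,robot.read_t())
ims=[]
for n in('scene','wrist'):
    im,d,C=grab(n); np.savez(f'pics/{n}5.npz',im=im,d=d,C=C)
    ims.append(im[60:220,100:300] if n=='scene' else im)
a=cv2.resize(ims[0],(525,420),interpolation=2); b=cv2.resize(ims[1],None,fx=.49,fy=.49)
o=np.zeros((420,800,3),np.uint8);o[:,:525]=a;o[:b.shape[0],526:526+b.shape[1]]=b[:,:274];save('c5.png',o)
E
```

```text
55.79056701741655 26.1083
```

View pics/c5.png

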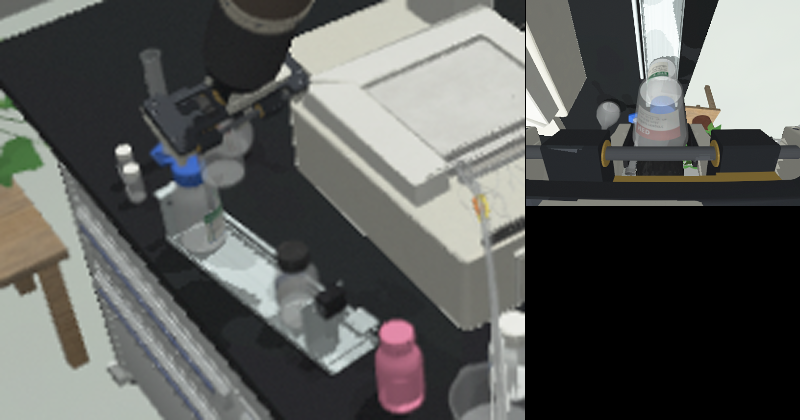

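The scene crop shows the bottle held above its gap, and the wrist inset (upside down) shows it between the fingers, roughly in line with the lane. I'll overlay the predicted base circle to check that it is upright.

```bash
python3 - <<'E'
from h import *
z=np.load('pics/wrist5.npz');C=z['C'];im=z['im'].copy();c,f=K('wrist')
def proj(X):
    p=(X-C[:3,3])@C[:3,:3]; s=p[:,:2]/p[:,2:]; r2=(s**2).sum(1,keepdims=True); s=s*(1+c['k1']*r2); return np.c_[f*s[:,0]+c['cx'],f*s[:,1]+c['cy']]
g=np.array(robot.read_position())-.019*RL[:,2]
q=np.linspace(0,2*np.pi,60); circ=np.c_[np.cos(q),np.sin(q),0*q]*.0285
for h,col in((-.077,(255,0,0)),(.016,(0,255,0))):
    for u in proj(g+circ+[0,0,h]).round().astype(int): cv2.circle(im,tuple(map(int,u)),1,col,-1)
ang=np.degrees
save('w5c.png',cv2.resize(im[80:360,150:420],None,fx=2.1,fy=2.1))
E
```

```text
(no output)
```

View pics/w5c.png

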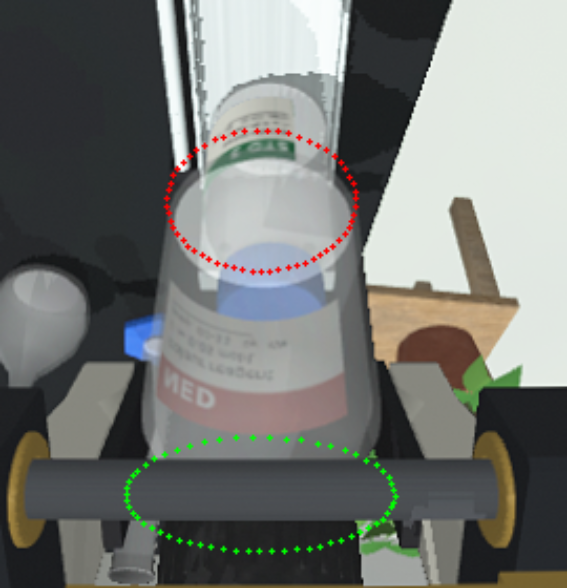

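The overlay shows the real base ellipse centred near crop (262,223) against a predicted (262,201). So the bottle drooped in the grip and its base is swung towards lane +y by roughly 8–10°. I'll measure that with the depth data.

```bash
cat >> h.py <<'E'
def tiltprof(npz=None,dz=0):
    """surface generatrix of held bottle facing the camera: (height rel grasp, ey) pairs"""
    if npz: z=np.load(npz);d,C=z['d'],z['C']
    else: im,d,C=grab('wrist')
    g=np.array(robot.read_position())-.019*np.array(robot.read_tcp_rot())[:,2]
    P=cloud('wrist',C,d)-g; x=P@EX;y=P@EY;h=P[...,2]
    m=(abs(x)<.006)&(y<0)&(y>-.06)&(h<.01)&(h>-.1)
    return h[m],y[m]
E
python3 - <<'E'
from h import *
h,y=tiltprof('pics/wrist5.npz'); print(len(h))
for lo in np.arange(-.1,.01,.01):
    k=(h>=lo)&(h<lo+.01)
    if k.sum(): print(round(lo+.005,3),k.sum(),np.median(y[k]).round(4))
k=(h>-.065)&(h<.0)
if k.sum()>10: print(np.degrees(np.arctan(np.polyfit(h[k],y[k],1))))
z=np.load('pics/wrist5.npz');C=z['C'];c,f=K('wrist')
def proj(X):
    p=(X-C[:3,3])@C[:3,:3]; s=p[:,:2]/p[:,2:]; r2=(s**2).sum(1,keepdims=True); s=s*(1+c['k1']*r2); return np.c_[f*s[:,0]+c['cx'],f*s[:,1]+c['cy']]
g=np.array(robot.read_position())-.019*RL[:,2]
q=np.linspace(0,2*np.pi,200)
for dl in(0,5,8,10,12,15):
    D=np.radians(dl); ax=np.sin(D)*EY-np.cos(D)*UP; pe=np.cos(D)*EY+np.sin(D)*UP
    e=proj(g+.077*ax+.0285*(np.cos(q)[:,None]*EX+np.sin(q)[:,None]*pe)); e=(e-[150,80])*2.1
    print(dl,e.min(0).round(),e.max(0).round())
E
```

```text
3480
-0.075 50 -0.0255
-0.065 246 -0.0257
-0.055 282 -0.0257
-0.045 307 -0.0257
-0.035 353 -0.0256
-0.025 404 -0.0255
-0.015 456 -0.0255
-0.005 587 -0.0249
0.005 795 -0.0206
[ 0.80091215 -1.43441479]
0 [166. 130.] [355. 270.]
5 [168. 145.] [353. 290.]
8 [170. 155.] [351. 301.]
10 [170. 161.] [351. 309.]
12 [171. 168.] [350. 317.]
15 [172. 178.] [349. 329.]
```

Depth shows the front surface is vertical (0–0.8°). The bottle is upright, just about 5 mm higher in the grip than planned, so I'm lowering it with a force check.

```bash
python3 - <<'E'
from h import *
g=L(0,.0555,.081)+.019*RL[:,2]
robot.servo_line(g+[0,0,.15],speed=.1)
robot.servo_line(g+[0,0,.03],speed=.15); robot.dwell(.1)
h,y=tiltprof(); k=(h>-.065)&(h<-.01); print('tilt',np.degrees(np.polyfit(h[k],y[k],1)[0]),'base h',np.percentile(h,.5))
F0=np.array(robot.read_force()); dz=.012
while dz>-.012:
    robot.servo_line(g+[0,0,dz],speed=.05); f=np.array(robot.read_force())-F0
    if f[2]>2: break
    dz-=.0015
print('dz',dz,f.round(1),robot.read_t())
w=robot.read_grip_width(); robot.move_gripper(w+.06); robot.dwell(.2); print((np.array(robot.read_force())-F0).round(1))
robot.move_gripper(1.0); robot.dwell(.2)
robot.servo_line(g+[0,0,.20],speed=.15)
robot.goto([.42,.31,.33],Rzy([0,0,-1],[-.23,-.97,0]))
im,d,C=grab('wrist');np.savez('pics/w6.npz',im=im,d=d,C=C);print(robot.read_t())
P=cloud('wrist',C,d); O=L(0,0,0);X=(P-O)@EX;Y=(P-O)@EY;Z=P[...,2]
for lo,hi in((.112,.124),(.128,.14),(.088,.1)):
    m=((Z>lo)&(Z<hi)&(abs(X)<.05)&(abs(Y)<.2)).astype(np.uint8)
    n,l,s,c=cv2.connectedComponentsWithStats(m)
    for i in range(1,n):
        if s[i,4]>60: q=l==i; print(lo,s[i,4],'x',((X[q].min()+X[q].max())/2).round(4),'y',((Y[q].min()+Y[q].max())/2).round(4),'ext',np.ptp(X[q]).round(3),np.ptp(Y[q]).round(3),'z',np.median(Z[q]).round(4))
E
```

```text
tilt 0.3209292315820416 base h -0.07193948617538808
dz -0.002999999999999998 [-0.3  0.6  2.1] 30.5667
[0.6 0.6 3. ]
34.35
0.112 1012 x -0.0015 y -0.0724 ext 0.039 0.039 z 0.1175
0.112 961 x -0.0007 y 0.057 ext 0.04 0.041 z 0.1173
0.112 142 x -0.0025 y 0.1259 ext 0.044 0.019 z 0.119
0.128 1144 x -0.0028 y 0.1382 ext 0.044 0.044 z 0.1341
0.088 598 x -0.0008 y -0.1421 ext 0.036 0.022 z 0.0931
0.088 90 x 0.0012 y 0.0484 ext 0.037 0.025 z 0.0895
0.088 565 x -0.0027 y 0.1347 ext 0.061 0.055 z 0.0942
```

All bottles stand on the centre line within 3 mm, the righted one at lane y = 0.057. Next I close up the end stop.

```bash
python3 - <<'E'
from h import *
R=np.array(robot.read_tcp_rot()); s=1 if R[:,1]@EX>0 else -1
RG=Rzy([0,0,-1],-EX) if robot.ik(L(0,-.142,.078),Rzy([0,0,-1],-EX)) is not None else Rzy([0,0,-1],EX)
p=L(-.0008,-.1421,.078)
robot.goto(p+[0,0,.1],RG); robot.servo_line(p,speed=.12); print('F',np.round(robot.read_force(),1))
robot.move_gripper(0.0); print('grip',robot.read_grip_width()*88); F0=np.array(robot.read_force())
y=-.1421
def go(y,v):
    robot.servo_line(L(-.0008,y,.078),speed=v); return (np.array(robot.read_force())-F0)
for yy in(-.10,-.07,-.045): f=go(yy,.04); print(yy,f.round(1),f@EY)
y=-.045
while y<-.012:
    y+=.002; f=go(y,.03); 
    if -(f@EY)>16: break
print('end y',y,f.round(1),f@EY,(np.array(robot.read_position())-L(0,0,0))@EY)
robot.move_gripper(0.75); robot.dwell(.2)
robot.servo_line(L(-.0008,y,.19),speed=.12)
robot.goto([.42,.31,.33],Rzy([0,0,-1],[-.23,-.97,0])); robot.dwell(.2)
im,d,C=grab('wrist');np.savez('pics/w7.npz',im=im,d=d,C=C);print(robot.read_t())
P=cloud('wrist',C,d); O=L(0,0,0);X=(P-O)@EX;Y=(P-O)@EY;Z=P[...,2]
for lo,hi in((.112,.124),(.128,.14),(.088,.1)):
    m=((Z>lo)&(Z<hi)&(abs(X)<.05)&(abs(Y)<.2)).astype(np.uint8)
    n,l,s,c=cv2.connectedComponentsWithStats(m)
    for i in range(1,n):
        if s[i,4]>60: q=l==i; print(lo,s[i,4],'x',((X[q].min()+X[q].max())/2).round(4),'y',((Y[q].min()+Y[q].max())/2).round(4),'ext',np.ptp(X[q]).round(3),np.ptp(Y[q]).round(3),'z',np.median(Z[q]).round(4))
E
```

```text
F [ 0.2  0.6 -0.6]
grip 35.60155782395253
-0.1 [-4.3 -0.6  3.7] -0.05356727248240911
-0.07 [-4.7 -1.8  4.8] -1.1946360704065009
-0.045 [-3.4 -3.3  4.5] -2.7981095587577824
end y -0.016999999999999973 [  4.8 -20.    9.6] -20.50831826009436 -0.021661998699269092
46.8583
0.112 933 x -0.0071 y 0.0264 ext 0.04 0.039 z 0.1173
0.112 935 x -0.002 y 0.0817 ext 0.04 0.04 z 0.1173
0.112 145 x -0.0008 y 0.1293 ext 0.04 0.019 z 0.1193
0.128 1136 x -0.0025 y 0.142 ext 0.044 0.044 z 0.1341
0.088 535 x -0.0018 y -0.0231 ext 0.036 0.022 z 0.0931
0.088 67 x -0.0037 y 0.0192 ext 0.034 0.026 z 0.0894
0.088 101 x -0.0001 y 0.0701 ext 0.039 0.02 z 0.0897
0.088 541 x -0.0024 y 0.1383 ext 0.061 0.052 z 0.0943
```

```bash
python3 -c "
from rig import robot
print(robot.job_done())"
```

```text
the job is handed in; nothing more can be done
None
```

I handed the job in at about 47 s of the 72 s limit, with no verdict shown: by the last wrist-camera measurement all three bottles stand upright in a snug row, the righted one in the middle, the end stop closed at about 0.124 and the arm clear.

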